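# Spring check of a telescopic reach pole

### The job

The telescopic reach pole for the high shelves is clamped in its cradle for a spring check. Squeeze the orange button fully into the side of the black grip, pull the grip out to the first stop (yellow line) and keep it still there for about a second, then pull on to the second stop (green line) without overrunning it. Finish there, still gripping with the button squeezed in and holding the pole out against its spring: do not let go, and leave the other things on the bench where they are.

Things in the scene. Friction and masses are not known exactly. Their poses are not given: they have to be found in the camera images.
- cradle: Fixed plywood board 600 x 150 x 12 mm on the bench, under the clamped pole; moved and turned from run to run. Origin on the bench, under the tube's axis line. Its x axis runs along the pole: tube and hook towards +x, the grip is pulled towards -x. White, yellow and green lines cross it at x = +100, +30, -40 mm. A steel lock rail, 16 mm wide, 46 mm high, runs along it under the grip's path.
- tube_mouth (a point): Centre of the mouth of the blue outer tube, 75 mm above the bench. The tube (28 mm diameter, 300 mm long) runs from here towards the cradle's +x, held by two aluminium clamps 50 mm wide whose black knobs reach 112 mm above the bench, the nearer one centred 63 mm from the mouth. Axes as the cradle's.
- line_first (a point): Middle of the yellow line (first stop) on the cradle board, 12 mm above the bench: 70 mm from the white home line towards the cradle's -x.
- line_second (a point): Middle of the green line (second stop) on the cradle board, 12 mm above the bench: 140 mm from the white home line towards the cradle's -x.
- grip: Black grip on the pole's thin inner tube; axes as the cradle's, slides along x only. Origin on the tube axis, 75 mm above the bench, mid-grip. Upright block 30 (x) by 32 mm (y), top 62 mm above the origin, with a white stripe that stands over the painted line at each stop; 34 mm round collar below. Orange button on the -y side: 40 mm wide along y over both, 33 with the button in.
- grip_mid (a point): Point on the grip's upright centre line at the button's height: 35 mm above the grip's origin, 110 mm above the bench. Pinching here along the grip's y axis, one finger on the button, the other on the plain opposite side, squeezes the button in; 40 mm are free on both sides. Axes as the grip's.
- button (a joint): Travel of the orange button (face 22 mm along x, 26 mm high) into the grip, m: 0 = out, 0.007 = fully in, held in by about 7 N; springs out when let go. When in by less than about 5 mm a pin locks the pole in a slot at home, first and second stop; in further, the pole slides freely.
- pole (a joint): How far the grip is pulled out towards the cradle's -x, m: 0 = home (white line, where it starts), 0.070 = first stop (yellow), 0.140 = second stop (green), 0.205 = end of travel. A spring draws it home: about 1 N at home, 4 N at the first stop, 7 N at the second. No click at the stops while the button is in: stop by the position.
- bin: Loose blue open-fronted parts bin, 160 x 100 x 75 mm; origin centre of its underside. Leave alone.
- carton: Loose cardboard carton, 130 x 100 x 80 mm; origin centre of its underside. Leave alone.
- tape_roll: Loose roll of clear tape lying flat, 90 mm diameter, 48 mm high; origin centre of its underside. Leave alone.
- ferrule: Loose black rubber end cap, 32 mm diameter, 40 mm high, standing on the cradle's board beside the tube; origin centre of its underside. Leave alone.
- screwdriver: Loose screwdriver lying on the bench; origin at its underside. Leave alone.
- jar: Loose jar with a blue cap, 64 mm diameter, 90 mm high; origin centre of its underside. Leave alone.

How it is judged:
By the outcome, as a careful person would: the job done as asked, in the order asked, and still so for the second after the job is handed in, while the arm keeps its last pose, push and grip.
It also fails if it takes over 34 s, if anything falls off the work surface, if the arm or the gripper's body presses on something with over 40 N, if the wrist force passes 120 N, or if a joint passes its speed limit or range.

### The arm

A 7-joint arm with a two-finger parallel gripper is mounted at the origin on the work surface. World frame = base frame: x ahead of the robot, y to its left, z up, the work surface at z = 0. Lengths are in m, angles in rad, forces in N, time in s.
With the tool pointing down it reaches from about 0.4 to 0.85 m from the base axis. Payload 10.4 kg.
Tool frame: the origin (TCP) lies midway between the tips of the shut fingers; the grasp point (between the pads) lies robot.grasp_offset behind it (robot.grasp_offset is the distance from the TCP to the grasp point, in m); x points along the fingers, y is the direction in which the jaws open and shut, and the axes are right-handed (so a half turn about x gives the same grasp; the last joint's range is limited). The gripper opens to 87 mm and grips with 3 to 60 N. Pads are 19 mm wide; open, the fingers measure 117 mm over their backs; the gripper's body (75 mm by 190 mm) begins 51 mm behind the grasp point.
Start: joints at [-0.023, 0.332, -0.065, 1.46, 0.022, 1.35, -0.088], TCP at [0.625, 0, 0.223] pointing down, gripper open.
Joint ranges: [-2.6, 2.6], [-0.5, 2.12], [-1.47, 1.34], [0.16, 2.42], [-1.27, 4.41], [0.06, 2.06], [-2.6, 2.6]. Speed limits (rad/s): [2.22, 2.22, 2.79, 2.79, 3.14, 3.14, 3.14].

### API

Orientations are given as a unit quaternion [w, x, y, z].
In Python, from cell import readout, optics, order, robot gives the robot as it stands.
- The arm moves only by the tool drive_tool, never from a script. Its argument "moves" is a list of rows, each an object with "slide": the shift along the world's x, y, z in mm, a list of three; "turn": the turn, a rotation vector about the world's x, y, z in rad, a list of three. A call has 1 to 12 rows; each row is the pose to reach, as a shift and turn from the pose commanded when the call began; what a row does not reach only later rows make up. A row lasts 1/12 s, in which the tool goes at most 41.7 mm and 7.16 degrees, less where a joint would pass 70% of its speed; a pose out of reach is approached as far as the arm can. A call with a gripper value outside its range is refused whole. "hand" is the closure, from 0 (fully open) to 1 (shut), set as the call begins (left out, the last holds). The fingers move at their own pace and stop on an object; the grip force is fixed at half the most. Time passes only in rows, so rows that repeat a pose let the fingers close. It gives the time, the measured TCP pose, the force and the opening at its end, in the units of the state.
- readout.get_state(): the state, without advancing time (a new reading comes with each control period).
- optics.camera(name): name is "scene" or "side" or "wrist"; returns the picture (420x560x3 uint8, red, green, blue); there is no depth.
- optics.camera_params(name): a dict with "fx", "fy", "cx", "cy" (pixels), "position" and "attitude" of the camera in the world; the wrist camera has in their place "hand_eye" (4x4, takes a point from camera to tool coordinates, whose origin is the TCP and whose axes are the tool frame's). Camera axes: x right, y down, z forward; pixel columns grow to the right and rows downward; lengths in m; the calibration is good to about 2 mm. A picture is of the moment at which its call begins: read the wrist's pose just before it. camera_params takes no time and is no camera call.
- order.close_job(): hands the job in, once; it reports no verdict.
The state is a dict: "time": time; "q": joint angles; "joint_vel": joint speeds; "joint_efforts": joint torques, N m; "position": TCP position; "tool_rot": TCP orientation; "wrist_force": force on the tool from outside, world axes, zero at the start; "ft_torque": the same for the moment, N m; "gripper_width": finger opening in m.
Only numpy, scipy, OpenCV 4.12 (cv2) and the standard library are available. Lean on these libraries where they do the work, as an engineer would, in place of code of your own. Each camera call takes 0.05 s, during which the arm holds its last target. There are 200 camera calls.

## Working session

There is one attempt and no reset: what is moved stays moved. The work goes in short steps, Python scripts to look and compute and a tool call to move; the robot and the scene stay as the last step left them, time stands still between calls to the robot, and variables do not carry over. Pictures are saved under pics/ and viewed, about 8 in all and at most 12, crops included, and the job is handed in when it is done.

Besides the shell and the picture viewer there is one more tool, called by a JSON object that holds its "op" and its "data". drive_tool: Moves the arm, as the interface text tells. Its arguments: {"type":"object","properties":{"moves":{"type":"array"},"hand":{"type":"number"}},"required":["moves"]}

```bash
mkdir -p pics
python3 - <<'E'
from cell import readout, optics, robot
import cv2
for n in ("scene","side"):
    im=optics.camera(n); cv2.imwrite(f"pics/{n}0.png",im[:,:,::-1]); print(n,optics.camera_params(n))
s=readout.get_state(); print(s); print(optics.camera_params("wrist"),robot.grasp_offset)
im=optics.camera("wrist"); cv2.imwrite("pics/wrist0.png",im[:,:,::-1])
E
```

```text
scene {'fx': 416.98314539873235, 'fy': 416.98314539873235, 'cx': 275.74456002869766, 'cy': 209.23691671303803, 'position': array([1.31680588, 0.39998728, 0.69806687]), 'attitude': array([-0.23410543,  0.44182751,  0.76186213, -0.41176352])}
side {'fx': 408.0210271479695, 'fy': 408.0210271479695, 'cx': 274.3816212016981, 'cy': 215.00370941897435, 'position': array([0.32123188, 0.59023978, 0.90140569]), 'attitude': array([ 0.05722543, -0.13503609,  0.9321184 , -0.33112807])}
{'time': 0.1, 'q': array([-0.0226    ,  0.33281992, -0.06470551,  1.4608422 ,  0.02158708,
        1.34991538, -0.08851337]), 'joint_vel': array([ 8.91802464e-04, -3.17724947e-03, -1.21272191e-04, -2.40257742e-03,
        1.08913702e-03,  8.32295227e-05, -5.59725808e-04]), 'joint_efforts': array([ 3.16136166e-04, -6.24538064e+01,  2.38312193e-02, -3.90717781e+01,
       -6.15657773e-02,  3.65302863e-02,  4.60620026e-05]), 'position': array([6.24653032e-01, 4.04254539e-06, 2.21833719e-01]), 'tool_rot': array([-0.49969051, -0.49966464, -0.50031323,  0.5003312 ]), 'wrist_force': array([ 0.28900944, -0.52356585,  0.32110959]), 'ft_torque': array([-0.03538257,  0.00968112,  0.02252518]), 'gripper_width': 0.08708156725125188}
{'fx': 359.96630067066314, 'fy': 359.96630067066314, 'cx': 280.2350188456499, 'cy': 211.37210364003377, 'hand_eye': array([[-1.89398650e-04, -2.88005622e-01,  9.57628699e-01,
        -1.63196718e-01],
       [ 9.99999929e-01,  2.58492689e-04,  2.75520131e-04,
         1.00996365e-03],
       [-3.26891364e-04,  9.57628683e-01,  2.88005553e-01,
        -7.81361351e-02],
       [ 0.00000000e+00,  0.00000000e+00,  0.00000000e+00,
         1.00000000e+00]])} 0.0187
```

View pics/scene0.png

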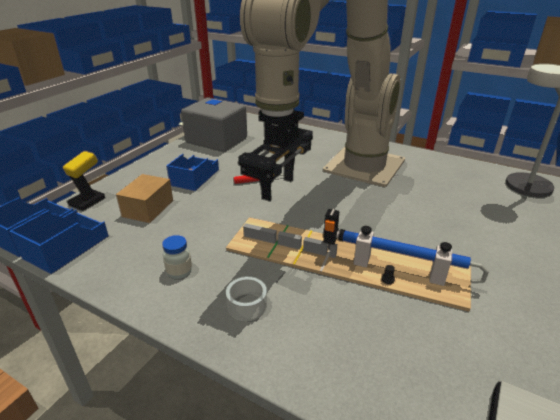

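View pics/side0.png

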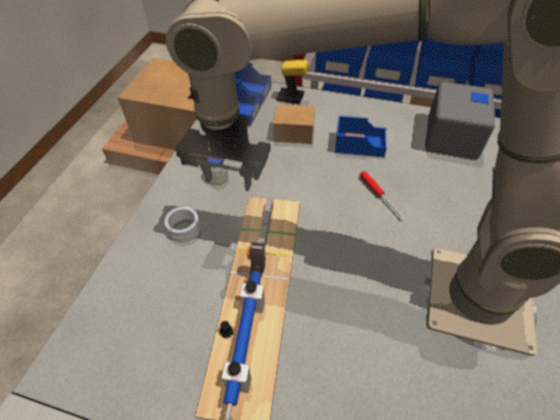

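The scene picture shows the cradle with its tube running to world +y, the grip at about (331,227) and the orange button facing +x. The yellow line is near (300,247) and the green line near (275,243). In the side view the grip is at about (258,257). Next I measure with colour masks.

```bash
cat > h.py <<'E'
import numpy as np,cv2
from scipy.spatial.transform import Rotation as R
from cell import optics,readout
def q2R(q): return R.from_quat([q[1],q[2],q[3],q[0]]).as_matrix()
def cam(n,s=None):
    p=optics.camera_params(n)
    if n=="wrist":
        T=np.eye(4);T[:3,:3]=q2R(s["tool_rot"]);T[:3,3]=s["position"];M=T@p["hand_eye"];return p,M[:3,:3],M[:3,3]
    return p,q2R(p["attitude"]),np.array(p["position"])
def ray(c,uv):
    p,A,o=c;uv=np.atleast_2d(uv)
    return np.c_[(uv[:,0]-p["cx"])/p["fx"],(uv[:,1]-p["cy"])/p["fy"],np.ones(len(uv))]@A.T
def plane(c,uv,z):
    d=ray(c,uv);return c[2]+d*((z-c[2][2])/d[:,2])[:,None]
def proj(c,P):
    p,A,o=c;x=(np.atleast_2d(P)-o)@A;return np.c_[p["fx"]*x[:,0]/x[:,2]+p["cx"],p["fy"]*x[:,1]/x[:,2]+p["cy"]]
def blobs(m,n=20):
    k,l,st,ce=cv2.connectedComponentsWithStats(m.astype(np.uint8))
    return [(st[i,4],st[i,:4].tolist(),ce[i].round(1).tolist(),np.argwhere(l==i)[:,::-1]) for i in np.argsort(-st[:,4]) if i and st[i,4]>=n]
E
python3 - <<'E'
from h import *
roi={"scene":(215,205,480,310),"side":(190,190,310,420)}
for n in roi:
    im=cv2.imread(f"pics/{n}0.png");hsv=cv2.cvtColor(im,cv2.COLOR_BGR2HSV).astype(int);c=cam(n)
    x0,y0,x1,y1=roi[n];box=np.zeros(im.shape[:2],bool);box[y0:y1,x0:x1]=1
    H,S,V=hsv[...,0],hsv[...,1],hsv[...,2]
    for k,m in dict(orange=(H>=3)&(H<=14)&(S>190)&(V>120),yellow=(H>=22)&(H<=32)&(S>170)&(V>120),green=(H>=40)&(H<=85)&(S>90),blue=(H>=100)&(H<=125)&(S>150)).items():
        for a,b,ce,pts in blobs(m&box,8)[:4]:
            z={'orange':.11,'blue':.075}.get(k,.012)
            pc,ev=np.linalg.eigh(np.cov(pts.T)); t=(pts-pts.mean(0))@ev[:,1]; e=np.array([pts.mean(0)+ev[:,1]*t.min(),pts.mean(0)+ev[:,1]*t.max()])
            print(n,k,a,b,ce,plane(c,ce,z).round(4)[0],'ends',plane(c,e,z)[:,:2].round(4).tolist())
big=[cv2.resize(cv2.imread("pics/scene0.png")[205:310,220:420],(800,420),interpolation=cv2.INTER_CUBIC)]
cv2.imwrite("pics/crop.png",big[0])
E
```

```text
scene orange 69 [325, 220, 10, 10] [329.3, 224.4] [0.5422 0.0977 0.11  ] ends [[0.5245, 0.0869], [0.5596, 0.1081]]
scene yellow 34 [293, 246, 10, 18] [298.1, 254.6] [0.5745 0.0319 0.012 ] ends [[0.5384, 0.0259], [0.61, 0.0376]]
scene yellow 8 [308, 231, 4, 6] [309.5, 233.5] [0.4791 0.0175 0.012 ] ends [[0.4669, 0.0165], [0.4912, 0.0186]]
scene green 37 [267, 242, 10, 16] [271.9, 249.7] [ 0.5904 -0.0366  0.012 ] ends [[0.5574, -0.042], [0.6203, -0.0319]]
scene green 10 [284, 226, 4, 5] [285.5, 228.0] [ 0.489  -0.0521  0.012 ] ends [[0.4785, -0.0534], [0.4995, -0.0508]]
scene blue 600 [372, 237, 64, 23] [403.6, 247.9] [0.4977 0.2717 0.075 ] ends [[0.4875, 0.3407], [0.5089, 0.1978]]
scene blue 171 [452, 254, 18, 13] [460.6, 260.4] [0.4789 0.3967 0.075 ] ends [[0.4768, 0.4152], [0.4809, 0.3783]]
scene blue 118 [343, 231, 15, 11] [349.5, 236.1] [0.5172 0.1431 0.075 ] ends [[0.5133, 0.1597], [0.5206, 0.1274]]
side green 9 [287, 233, 8, 2] [290.4, 233.6] [ 0.4859 -0.0509  0.012 ] ends [[0.4761, -0.0515], [0.4953, -0.0505]]
side blue 680 [233, 299, 23, 64] [244.0, 330.7] [0.5006 0.2698 0.075 ] ends [[0.5119, 0.1941], [0.4907, 0.3364]]
side blue 259 [224, 381, 16, 23] [231.8, 391.7] [0.4819 0.3933 0.075 ] ends [[0.4842, 0.3736], [0.4793, 0.4139]]
side blue 81 [250, 272, 10, 11] [255.0, 276.6] [0.5203 0.1378 0.075 ] ends [[0.5239, 0.1256], [0.5162, 0.1514]]
```

View pics/crop.png

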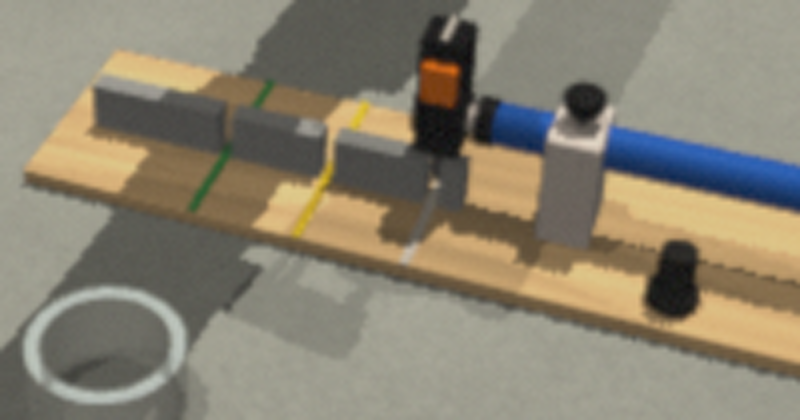

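View pics/wrist0.png

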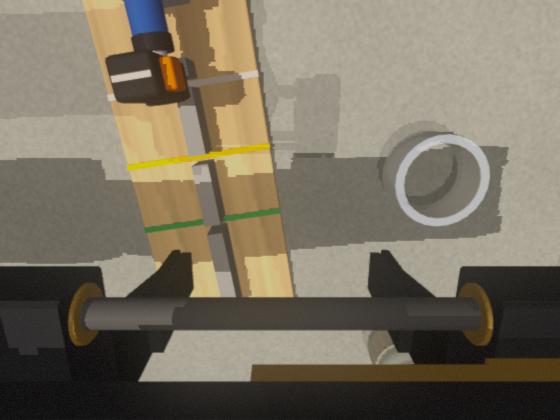

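The wrist view shows the grip top at about (147,78) with its white stripe and the button on the right. The yellow line runs (130,167) to (268,148) and the green line (146,230) to (279,212). I'll fit those now.

```bash
cat > m.py <<'E'
from h import *
def wl(im,c):
    hsv=cv2.cvtColor(im,cv2.COLOR_BGR2HSV).astype(int);H,S,V=hsv[...,0],hsv[...,1],hsv[...,2];out={}
    for k,m in dict(yellow=(H>=22)&(H<=32)&(S>190)&(V>150),green=(H>=40)&(H<=85)&(S>90)).items():
        bs=[b for b in blobs(m,40)][:3]
        if not bs: continue
        P=plane(c,np.vstack([b[3] for b in bs]),.012)[:,:2]
        vx,vy,x,y=cv2.fitLine(P.astype(np.float32),cv2.DIST_HUBER,0,.01,.01).ravel();t=(P-[x,y])@[vx,vy]
        out[k]=(np.array([x,y]),np.array([vx,vy]));print(k,len(P),[x,y],'slope',vy/vx,'ends',([x,y]+np.outer([t.min(),t.max()],[vx,vy])).round(4).tolist())
    return out
E
python3 - <<'E'
from m import *
from cell import readout
s=readout.get_state();c=cam("wrist",s)
im=cv2.imread("pics/wrist0.png");wl(im,c)
hsv=cv2.cvtColor(im,cv2.COLOR_BGR2HSV).astype(int)
m=(hsv[...,1]<60)&(hsv[...,2]>140);b=np.zeros(m.shape,bool);b[60:95,108:160]=1
for x in blobs(m&b,10): print('stripe',x[0],x[1:3],plane(c,x[2],.137))
m=(hsv[...,0]>=3)&(hsv[...,0]<=14)&(hsv[...,1]>190);b[:]=0;b[40:110,150:200]=1
for x in blobs(m&b,10): print('button',x[0],x[1:3],plane(c,x[2],.12))
E
```

```text
yellow 731 [np.float32(0.54134417), np.float32(0.025468808)] slope 0.15299994 ends [[0.4659, 0.0139], [0.6143, 0.0366]]
green 593 [np.float32(0.5512579), np.float32(-0.044107005)] slope 0.1535993 ends [[0.4764, -0.0556], [0.6246, -0.0328]]
stripe 287 ([110, 70, 41, 13], [130.4, 75.8]) [[0.5287417  0.09502998 0.137     ]]
button 375 ([159, 57, 26, 34], [173.2, 74.4]) [[0.55175086 0.09710011 0.12      ]]
```

{"op": "drive_tool", "data": {"moves": [{"slide": [-24, 24, -5], "turn": [0, 0, 0.05]}, {"slide": [-48, 48, -10], "turn": [0, 0, 0.1]}, {"slide": [-72, 71, -15], "turn": [0, 0, 0.15]}, {"slide": [-96, 94.5, -20], "turn": [0, 0, 0.15]}, {"slide": [-96, 94.5, -20], "turn": [0, 0, 0.15]}, {"slide": [-96, 94.5, -20], "turn": [0, 0, 0.15]}, {"slide": [-96, 94.5, -20], "turn": [0, 0, 0.15]}], "hand": 0}}

```text
time: 0.73
position: [0.5293, 0.094, 0.2027]
tool_rot: [0.536, 0.461, 0.536, -0.461]
wrist_force: [0.4, -0.8, -0.4]
gripper_width: 0.0868
```

Run:
```python
from m import *
s=readout.get_state();im=optics.camera("wrist")[:,:,::-1].copy();cv2.imwrite("pics/w1.png",im);c=cam("wrist",s)
print(s["time"],s["position"],q2R(s["tool_rot"]).round(3).tolist(),s["wrist_force"]);wl(im,c)
cam_=c
import json
for P in ([.5287,.095,.137],[.5297,.0945,.137]): print(proj(c,P))
```

```text
0.7333 [0.5293249  0.0939757  0.20269183] [[0.0, 0.989, 0.149], [-0.0, 0.149, -0.989], [-1.0, 0.0, 0.0]] [ 0.44259761 -0.75522019 -0.36395941]
yellow 603 [np.float32(0.5391253), np.float32(0.024480553)] slope 0.15100291 ends [[0.4671, 0.0136], [0.614, 0.0358]]
[[278.13518954 222.82679784]]
[[279.49927037 223.73652117]]
```

View pics/w1.png

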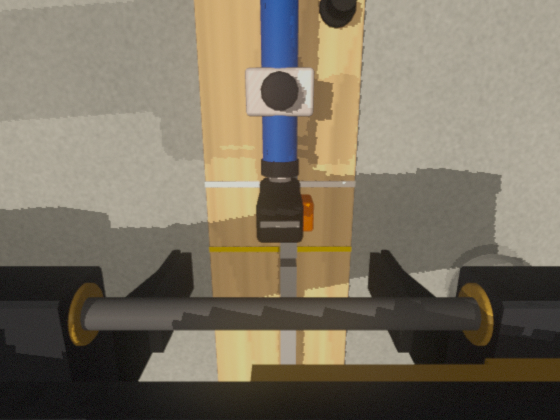

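The stripe is at (280,225), within about 1 px of the prediction, and the grip is centred between the jaws. I'll descend.

{"op": "drive_tool", "data": {"moves": [{"slide": [0, 0, -25], "turn": [0, 0, 0]}, {"slide": [0, 0, -50], "turn": [0, 0, 0]}, {"slide": [0, 0, -75], "turn": [0, 0, 0]}, {"slide": [0, 0, -95], "turn": [0, 0, 0]}, {"slide": [0.5, 0, -112], "turn": [0, 0, 0]}, {"slide": [0.5, 0, -112], "turn": [0, 0, 0]}, {"slide": [0.5, 0, -112], "turn": [0, 0, 0]}]}}

```text
time: 1.37
position: [0.5296, 0.0935, 0.0901]
tool_rot: [0.535, 0.461, 0.536, -0.462]
wrist_force: [0.8, -0.2, 1.1]
gripper_width: 0.0873
```

{"op": "drive_tool", "data": {"moves": [{"slide": [0, 0, 0], "turn": [0, 0, 0]}, {"slide": [0, 0, 0], "turn": [0, 0, 0]}, {"slide": [0, 0, 0], "turn": [0, 0, 0]}, {"slide": [0, 0, 0], "turn": [0, 0, 0]}, {"slide": [0, 0, 0], "turn": [0, 0, 0]}, {"slide": [0, 0, 0], "turn": [0, 0, 0]}, {"slide": [0, 0, 0], "turn": [0, 0, 0]}, {"slide": [0, 0, 0], "turn": [0, 0, 0]}, {"slide": [0, 0, 0], "turn": [0, 0, 0]}, {"slide": [0, 0, 0], "turn": [0, 0, 0]}, {"slide": [0, 0, 0], "turn": [0, 0, 0]}, {"slide": [0, 0, 0], "turn": [0, 0, 0]}], "hand": 1}}

```text
time: 2.37
position: [0.5292, 0.0945, 0.0907]
tool_rot: [0.536, 0.461, 0.536, -0.461]
wrist_force: [-4.4, -1.3, 4.5]
gripper_width: 0.0324
```

The opening is 32.4 mm, so the button is fully in. I'll pull to the first stop.

{"op": "drive_tool", "data": {"moves": [{"slide": [0.6, -4, 0], "turn": [0, 0, 0]}, {"slide": [1.7, -11, 0], "turn": [0, 0, 0]}, {"slide": [2.9, -19, 0], "turn": [0, 0, 0]}, {"slide": [4.1, -27, 0], "turn": [0, 0, 0]}, {"slide": [5.3, -35, 0], "turn": [0, 0, 0]}, {"slide": [6.5, -43, 0], "turn": [0, 0, 0]}, {"slide": [7.7, -51, 0], "turn": [0, 0, 0]}, {"slide": [8.7, -58, 0], "turn": [0, 0, 0]}, {"slide": [9.6, -63.5, 0], "turn": [0, 0, 0]}, {"slide": [10.2, -67, 0], "turn": [0, 0, 0]}, {"slide": [10.4, -68.5, 0], "turn": [0, 0, 0]}, {"slide": [10.5, -69, 0], "turn": [0, 0, 0]}]}}

```text
time: 3.37
position: [0.5397, 0.0258, 0.0907]
tool_rot: [0.536, 0.461, 0.536, -0.461]
wrist_force: [-6.5, 4.9, 5.8]
gripper_width: 0.0326
```

```bash
cat > look.py <<'E'
import sys
from m import *
t=sys.argv[1]
s=readout.get_state();im=optics.camera("wrist")[:,:,::-1].copy();sc=optics.camera("scene")[:,:,::-1].copy()
cv2.imwrite(f"pics/w{t}.png",im);cv2.imwrite(f"pics/s{t}.png",sc);c=cam("wrist",s);S=cam("scene")
print(s["time"],s["position"],s["wrist_force"],s["gripper_width"]);wl(im,c)
cv2.imwrite(f"pics/both{t}.png",np.vstack([cv2.resize(im[190:310,180:380],(600,360)),cv2.resize(sc[205:285,230:380],(600,320))])[:600])
u=np.array([-.150,.9887,0]);h=np.array([.5298,.0942,0])
p=s["position"];print('pull of TCP from home est',-(p-h)@u, 'since grasp',-(p-[.5292,.0945,0])@u)
for d in (0,.07,.14): print(d,'stripe top expected px wrist',proj(c,h-u*d+[0,0,.137]).round(1),'scene',proj(S,h-u*d+[0,0,.137]).round(1))
E
python3 look.py 2
```

```text
3.3667 [0.53971584 0.02577346 0.09066784] [-6.47636963  4.89872195  5.78742171] 0.03263608609457071
yellow 1169 [np.float32(0.51372725), np.float32(0.056706287)] slope 2.4519184 ends [[0.4912, 0.0014], [0.5392, 0.119]]
pull of TCP from home est 0.06914069113354032 since grasp 0.06952730113354032
0 stripe top expected px wrist [[278.7 132. ]] scene [[330.8 212.3]]
0.07 stripe top expected px wrist [[279.  323.2]] scene [[303.2 206.6]]
0.14 stripe top expected px wrist [[279.2 464.7]] scene [[276.7 201.3]]
```

View pics/both2.png

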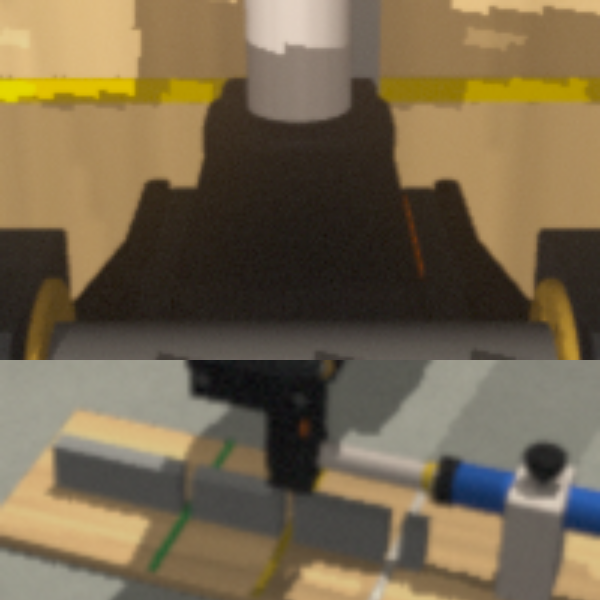

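The thin tube is out by about 70 mm and the grip has not slipped: TCP travel is 69.5 mm, and the yellow line is at row 220 in the wrist view. I'll nudge 0.5 mm and hold.

{"op": "drive_tool", "data": {"moves": [{"slide": [0.1, -0.5, 0], "turn": [0, 0, 0]}, {"slide": [0.1, -0.5, 0], "turn": [0, 0, 0]}, {"slide": [0.1, -0.5, 0], "turn": [0, 0, 0]}, {"slide": [0.1, -0.5, 0], "turn": [0, 0, 0]}, {"slide": [0.1, -0.5, 0], "turn": [0, 0, 0]}, {"slide": [0.1, -0.5, 0], "turn": [0, 0, 0]}, {"slide": [0.1, -0.5, 0], "turn": [0, 0, 0]}, {"slide": [0.1, -0.5, 0], "turn": [0, 0, 0]}, {"slide": [0.1, -0.5, 0], "turn": [0, 0, 0]}, {"slide": [0.1, -0.5, 0], "turn": [0, 0, 0]}, {"slide": [0.1, -0.5, 0], "turn": [0, 0, 0]}, {"slide": [0.1, -0.5, 0], "turn": [0, 0, 0]}]}}

```text
time: 4.47
position: [0.5397, 0.0256, 0.0907]
tool_rot: [0.536, 0.461, 0.537, -0.461]
wrist_force: [-4.8, 3.6, 5.3]
gripper_width: 0.0327
```

{"op": "drive_tool", "data": {"moves": [{"slide": [0, 0, 0], "turn": [0, 0, 0]}, {"slide": [0, 0, 0], "turn": [0, 0, 0]}, {"slide": [0, 0, 0], "turn": [0, 0, 0]}]}}

```text
time: 4.72
position: [0.5397, 0.0256, 0.0906]
tool_rot: [0.536, 0.461, 0.537, -0.461]
wrist_force: [-4.9, 3.8, 5.3]
gripper_width: 0.0329
```

{"op": "drive_tool", "data": {"moves": [{"slide": [0.6, -4, 0], "turn": [0, 0, 0]}, {"slide": [1.7, -11, 0], "turn": [0, 0, 0]}, {"slide": [2.9, -19, 0], "turn": [0, 0, 0]}, {"slide": [4.1, -27, 0], "turn": [0, 0, 0]}, {"slide": [5.3, -35, 0], "turn": [0, 0, 0]}, {"slide": [6.5, -43, 0], "turn": [0, 0, 0]}, {"slide": [7.7, -51, 0], "turn": [0, 0, 0]}, {"slide": [8.7, -58, 0], "turn": [0, 0, 0]}, {"slide": [9.6, -63.5, 0], "turn": [0, 0, 0]}, {"slide": [10.2, -67, 0], "turn": [0, 0, 0]}, {"slide": [10.4, -68.5, 0], "turn": [0, 0, 0]}, {"slide": [10.4, -68.5, 0], "turn": [0, 0, 0]}]}}

```text
time: 5.72
position: [0.5502, -0.0427, 0.0906]
tool_rot: [0.536, 0.461, 0.537, -0.461]
wrist_force: [-4.9, 5.3, 5.4]
gripper_width: 0.0325
```

```bash
python3 look.py 3
```

```text
5.7167 [ 0.5502034  -0.04268343  0.09064955] [-4.92105155  5.27381084  5.38890444] 0.03251176429658907
yellow 2207 [np.float32(0.56893414), np.float32(0.030611437)] slope 0.15679127 ends [[0.4658, 0.0144], [0.6145, 0.0378]]
green 1272 [np.float32(0.555679), np.float32(-0.043000665)] slope 0.15311076 ends [[0.4763, -0.0552], [0.6251, -0.0324]]
pull of TCP from home est 0.13839715681088055 since grasp 0.13878376681088056
0 stripe top expected px wrist [[ 278.2 -137. ]] scene [[330.8 212.3]]
0.07 stripe top expected px wrist [[278.5 134.3]] scene [[303.2 206.6]]
0.14 stripe top expected px wrist [[278.7 324.9]] scene [[276.7 201.3]]
```

View pics/both3.png

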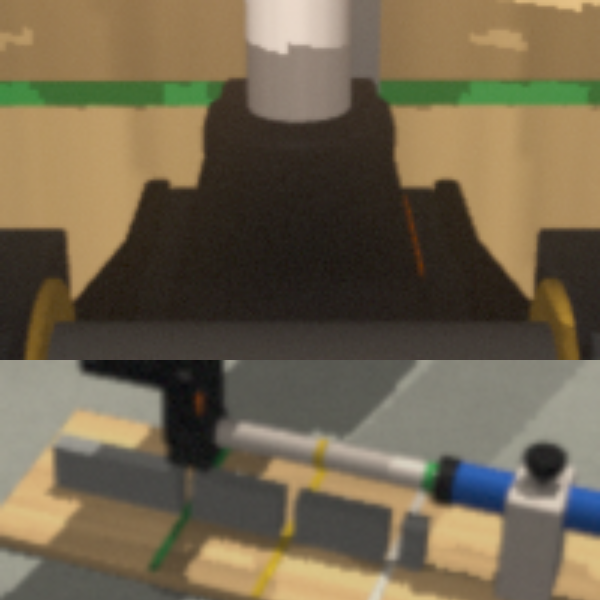

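The green line sits at row 221, and TCP travel is 138.8 mm. I'll add the last 1 mm and settle.

{"op": "drive_tool", "data": {"moves": [{"slide": [0.1, -0.5, 0], "turn": [0, 0, 0]}, {"slide": [0.2, -1, 0], "turn": [0, 0, 0]}, {"slide": [0.2, -1, 0], "turn": [0, 0, 0]}, {"slide": [0.2, -1, 0], "turn": [0, 0, 0]}, {"slide": [0.2, -1, 0], "turn": [0, 0, 0]}, {"slide": [0.2, -1, 0], "turn": [0, 0, 0]}, {"slide": [0.2, -1, 0], "turn": [0, 0, 0]}, {"slide": [0.2, -1, 0], "turn": [0, 0, 0]}, {"slide": [0.2, -1, 0], "turn": [0, 0, 0]}, {"slide": [0.2, -1, 0], "turn": [0, 0, 0]}, {"slide": [0.2, -1, 0], "turn": [0, 0, 0]}, {"slide": [0.2, -1, 0], "turn": [0, 0, 0]}]}}

```text
time: 6.82
position: [0.5503, -0.0431, 0.0907]
tool_rot: [0.536, 0.461, 0.537, -0.461]
wrist_force: [-4.9, 5.3, 5.9]
gripper_width: 0.0324
```

```bash
python3 look.py 4 | sed -n '1p;4p'; python3 -c "
from cell import order;print(order.close_job())"
```

```text
6.8167 [ 0.55028388 -0.04314793  0.09066751] [-4.88127263  5.28562161  5.88604017] 0.032383585407626626
pull of TCP from home est 0.1388684782689753 since grasp 0.1392550882689753
the job is handed in; nothing more can be done
None
```

I pinched the grip with one finger on the button and pulled it to the yellow line. I held it there for just over 1 s, then pulled on to the green line. I handed the job in at about 6.9 s with the grip still held there; no verdict was given.

- **Button:** the finger opening read 32–33 mm from the pinch to hand-in, which matches the button being fully in.
- **First stop:** the tool had moved 69.5–69.7 mm since the pinch and did not shift during the hold.
- **Second stop:** the tool had moved 139.3 mm since the pinch, about 0.7 mm short of the nominal 140 mm and not over it. Measured from my camera estimate of home, the figure is 138.9 mm. The last 1 mm nudge moved it only about 0.5 mm.
- **Slip:** the tube and line looked the same in the wrist view at both stops, so I saw no slip.
- **Forces and other items:** the three wrist force components read 5–6 N each at the end, and the readings I took stayed far below the limit. Nothing else on the bench was approached. I did not compare before and after pictures of the other things.

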